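# Sweep dry clay offcuts off the plaster slab into the reclaim tub

## Task

Draw the scraper straight out of its slanted rest, bring its blade down gently until it just touches the plaster slab (how far the blade sticks out is only found by touch), and with it sweep all four dry clay offcuts off the slab's edge down into the reclaim tub. Do not touch the offcuts with the gripper or arm, do not press the scraper hard on the slab, and leave the beaker and jar alone. When all four are in the tub, lay the scraper down on its side on the cleared slab and let go.

Things in the scene. Friction and masses are not known exactly. Their poses are not given: they have to be found in the camera images.
- slab: off-white plaster slab, fixed, 260 (x) x 280 (y) x 70 mm high; origin at the centre of its underside, so its flat top is at z = +70 mm. Its +y edge borders the tub.
- tub: open white plastic reclaim tub, fixed, 290 (x) x 160 (y) x 62 mm high outside, walls and floor 5 mm; origin at the centre of its underside. It stands against the slab's +y edge (2 mm gap), its rim 8 mm lower than the slab's top.
- rest_mouth (a point): fixed wooden rest, 150 mm wide (y), holding the scraper in a slanted slot; point: centre of the slot mouth, 72 mm above the table. Axes: z vertical, y along the slot. The way out of the slot is along (-sin 0.5, 0, cos 0.5) in these axes; slot 62 mm deep, 8 mm wide, with its walls 44 mm thick over all
- scraper: wooden scraper, steel blade, 0.29 kg. Origin: centre of head underside; z up the handle, y along the blade, x its normal. Head 28 x 120 mm, z 0 to 24; handle 24 (x) x 32 (y) mm, z 24 to 98, grip across the 24 mm at z 58. Blade 5 x 112 mm, its edge at z -25 to -45 mm: differs each time, stiff, hidden in the slot at first. Starts in the rest leaning 0.5 rad, head on the slot mouth
- strip: grey dry clay offcut, straight bar 80 (x) x 26 (y) x 15 mm; origin at the centre of its underside; loose on the slab
- corner: grey dry clay offcut, L-shaped, 62 x 62 mm over all, arms 24 mm wide, 16 mm high; origin on the underside near the middle (within 42 mm of every point); loose on the slab
- plug: grey dry clay offcut, round disc 62 mm across, 17 mm high; origin at the centre of its underside; loose on the slab
- crescent: grey dry clay offcut, curved piece about 88 mm long, 15 mm high; origin on the underside near the middle (within 46 mm of every point); loose on the slab
- beaker: bystander: open grey clay beaker, 84 mm across, 110 mm high, origin at the centre of its underside
- slip_jar: bystander: closed jar, 68 mm across, 85 mm high, origin at the centre of its underside
Mind the look-alikes: they are no part of the job. Leave any black or blue look-alike of the corner alone.

How it is judged (in metres and radians):
On the way, in this order (a step that is already met when the one before it is completed fails the run):
1. the scraper is drawn clear of its rest (distance between scraper and rest_mouth above 0.07 m), for 0.1 s.
2. the held scraper's blade touches the slab while offcuts lie outside the tub (contact force between scraper and slab above 0.5 N and contact force between the fingers and scraper above 1 N and not ((x of strip in the frame of tub between -0.145 and 0.145 m and y of strip in the frame of tub between -0.08 and 0.08 m and z of strip in the frame of tub below 0.05 m) and (x of corner in the frame of tub between -0.145 and 0.145 m and y of corner in the frame of tub between -0.08 and 0.08 m and z of corner in the frame of tub below 0.05 m) and (x of plug in the frame of tub between -0.145 and 0.145 m and y of plug in the frame of tub between -0.08 and 0.08 m and z of plug in the frame of tub below 0.05 m) and (x of crescent in the frame of tub between -0.145 and 0.145 m and y of crescent in the frame of tub between -0.08 and 0.08 m and z of crescent in the frame of tub below 0.05 m))), for 0.05 s.
3. all four offcuts are down in the tub (x of strip in the frame of tub between -0.145 and 0.145 m and y of strip in the frame of tub between -0.08 and 0.08 m and z of each of strip, corner, plug, crescent in the frame of tub below 0.05 m and x of corner in the frame of tub between -0.145 and 0.145 m and y of corner in the frame of tub between -0.08 and 0.08 m and x of plug in the frame of tub between -0.145 and 0.145 m and y of plug in the frame of tub between -0.08 and 0.08 m and x of crescent in the frame of tub between -0.145 and 0.145 m and y of crescent in the frame of tub between -0.08 and 0.08 m), for 0.1 s.
At the end, for the whole second after the job is handed in: all four offcuts lie at rest in the tub (origins within its outline and below 50 mm above its underside); the scraper lies on its side on the slab (origin over the slab's top and within 35 mm above it, handle leaning more than 1.2 rad from upright), released and at rest (all of step 3 and x of scraper in the frame of slab between -0.13 and 0.13 m and y of scraper in the frame of slab between -0.14 and 0.14 m and z of scraper in the frame of slab between 0.065 and 0.105 m and angle between scraper's own z axis and vertical above 1.2 rad and linear speed of each of scraper, strip, corner, plug, crescent below 0.02 m/s); the robot touches nothing.
It fails at once if the held scraper is pressed on the slab with more than 40 N (contact force between scraper and slab above 40 N and contact force between the fingers and scraper above 1 N).
It fails at once if the gripper or arm touches an offcut (contact force between any of the arm, the fingers and strip above 0.5 N or contact force between any of the arm, the fingers and corner above 0.5 N or contact force between any of the arm, the fingers and plug above 0.5 N or contact force between any of the arm, the fingers and crescent above 0.5 N).
It fails at once if the beaker or jar is moved by more than 20 mm (distance of any of beaker, slip_jar from where it was at the start of the episode above 0.02 m).
It also fails if it takes over 58 s, if anything falls off the work surface, if the arm or the gripper's body presses on something with over 40 N, if the wrist force passes 120 N, or if a joint passes its speed limit or range.

## Robot

A 6-joint arm with a two-finger parallel gripper is mounted at the origin on the work surface. World frame = base frame: x ahead of the robot, y to its left, z up, the work surface at z = 0. Lengths are in m, angles in degrees, forces in N, time in s.
With the tool pointing down it reaches from about 0.25 to 0.725 m from the base axis. Payload 9.7 kg.
Tool frame: the origin (TCP) lies between the finger pads; the fingertips stand 19 mm ahead of it and the grasp point (between the pads) is the TCP; z points along the fingers, y is the line along which they close (so a half turn about z gives the same grasp; the last joint's range is limited). The gripper opens to 85 mm and grips with 20 to 120 N. Pads are 22 mm wide; open, the fingers measure 114 mm over their backs; the gripper's body (76 mm by 85 mm) begins 54 mm behind the grasp point. The pads swing forward as they close: fully open they stand 13 mm farther back than shut.
Start: joints at [-70.302, 4.979, 10.078, 95.1, 0, 90], TCP at [0.185, -0.518, 0.25] pointing down, gripper open.
Joint ranges: [-179.16, 179.16], [-48.56, 103.87], [-65.8, 70.77], [-126.05, 130.52], [-82.76, 87.17], [-180, 180]. Speed limits (degrees/s): [127.2, 127.2, 147.25, 180, 180, 180].

## Interface

Orientations are given as [roll, pitch, yaw] about the fixed x, y, z axes, in that order (R = Rz(yaw) Ry(pitch) Rx(roll)).
In Python, from workcell import telemetry, camera, calibration, workorder gives the robot as it stands.
- The arm moves only by the tool play_rows, never from a script. Its argument "increments" is a list of rows, each a list of 3 entries, a list of its own where there are three numbers: the shift along the tool's x, y, z in mm, then the turn, a rotation vector about the tool's x, y, z in degrees, then the closure, from 0 (fully open) to 1 (shut). In form: [[[x, y, z], [ax, ay, az], jaw], ...]. A call has 1 to 20 rows; each row is the pose to reach, as a shift and turn from the pose commanded when the call began, along the tool's axes at that moment; what a row does not reach only later rows make up. A row lasts 1/10 s, in which the tool goes at most 50 mm and 8.59 degrees, less where a joint would pass 70% of its speed; a pose out of reach is approached as far as the arm can. A call with a gripper value outside its range is refused whole. The fingers move at their own pace and stop on an object; "grip_force" is the grip in N (left out, the last holds). Time passes only in rows, so rows that repeat a pose let the fingers close. It gives the time, the measured TCP pose, the force, the opening and the grip force at its end, in the units of the state.
- telemetry.get_obs(): the state, without advancing time (a new reading comes with each control period).
- camera(name): name is "side" or "top"; returns (picture, depth): 400x640x3 uint8, red, green, blue; 400x640 float32, m along the optical axis (not along the pixel's ray), 0 where there is no reading.
- calibration(name): a dict with "vertical_fov" (degrees; the focal length in pixels is half the picture's height over the tangent of half this angle, whatever the lens; pixels are square), "cx", "cy" (the principal point, pixels), "rvec" (rotation vector, rad) and "tvec" (3), from world to camera coordinates, as OpenCV has them. Camera axes: x right, y down, z forward; pixel columns grow to the right and rows downward; lengths in m; the calibration is good to about 2 mm. A picture is of the moment at which its call begins. calibration takes no time and is no camera call.
- workorder.job_done(): hands the job in; it is judged then, once.
The state is a dict: "time": time; "q": joint angles; "qd": joint speeds; "joint_efforts": joint torques, N m; "ee_pos": TCP position; "tcp_rot": TCP orientation; "wrist_force": force on the tool from outside, world axes, zero at the start; "torque": the same for the moment, N m; "opening": finger opening in m; "grasp_force": force on a finger pad.
Only numpy, scipy, OpenCV 4.12 (cv2) and the standard library are available. Lean on these libraries where they do the work, as an engineer would, in place of code of your own. Each camera call takes 0.05 s, during which the arm holds its last target. There are 200 camera calls.

## Working session

There is one attempt and no reset: what is moved stays moved. The work goes in short steps, Python scripts to look and compute and a tool call to move; the robot and the scene stay as the last step left them, time stands still between calls to the robot, and variables do not carry over. Pictures are saved under pics/ and viewed, at most 10 in all, crops included, and the job is handed in when it is done.

Besides the shell and the picture viewer there is one more tool, called after ">>>" as name(argument=value, ...) on one line, values as JSON. play_rows: Moves the arm, as the interface text tells. Its arguments: {"type":"object","properties":{"increments":{"type":"array"},"grip_force":{"type":"number"}},"required":["increments"]}

```bash
mkdir -p pics
cat > h.py <<'E'
import numpy as np,cv2
from workcell import telemetry,camera,calibration,workorder
def cal(n):
    c=calibration(n);f=200/np.tan(np.radians(c['vertical_fov']/2));R=cv2.Rodrigues(np.array(c['rvec'],float))[0]
    return f,c['cx'],c['cy'],R,np.array(c['tvec'],float).ravel()
def onplane(n,uv,z):
    f,cx,cy,R,t=cal(n);uv=np.atleast_2d(uv).astype(float)
    d=np.c_[(uv[:,0]-cx)/f,(uv[:,1]-cy)/f,np.ones(len(uv))]@R;o=-R.T@t
    return o+d*((z-o[2])/d[:,2])[:,None]
def cloud(n,dep):
    f,cx,cy,R,t=cal(n);v,u=np.mgrid[:400,:640]
    p=np.stack([(u-cx)/f*dep,(v-cy)/f*dep,dep],-1);w=(p-t)@R;w[dep==0]=np.nan;return w
def proj(n,P):
    f,cx,cy,R,t=cal(n);p=np.atleast_2d(P)@R.T+t;return np.c_[f*p[:,0]/p[:,2]+cx,f*p[:,1]/p[:,2]+cy]
def shot(n,name=None):
    im,d=camera(n)
    np.savez(f'{n}.npz',im=im,d=d)
    if name: cv2.imwrite(f'pics/{name}.png',im[:,:,::-1])
    return im,d
E
python3 - <<'E'
from h import *
print(telemetry.get_obs())
for n in('top','side'):
    shot(n,n+'0');f,cx,cy,R,t=cal(n);print(n,f,-R.T@t,R[2])
E
```

```text
{'time': 0.0, 'q': array([-7.03013162e+01,  5.01171314e+00,  1.00321076e+01,  9.50984071e+01,
        1.89694578e-03,  8.99997409e+01]), 'qd': array([-0.03821948, -0.00645465,  0.07840215,  0.03512161,  0.0492003 ,
       -0.00476249]), 'joint_efforts': array([ 5.10218451e-03, -5.20384097e+01,  4.64812768e+01,  1.59071916e-02,
        3.06174170e-04,  1.65255568e-05]), 'ee_pos': array([ 0.18532854, -0.51761387,  0.24955615]), 'tcp_rot': array([-1.79921987e+02, -1.89729687e-03,  1.96989403e+01]), 'wrist_force': array([-0.09375723, -0.75958659, -0.72756757]), 'torque': array([ 5.54092785e-03, -1.07820846e-05,  3.07941675e-02]), 'grasp_force': 0.0, 'opening': 0.08508357724509331}
top 430.2830865522282 [0.44678722 0.02662584 1.26059438] [ 0.07892257  0.01329353 -0.99679211]
side 399.4942927284114 [0.3886486  0.86681032 0.87025158] [ 0.12698151 -0.71837821 -0.68396523]
```

View pics/top0.png

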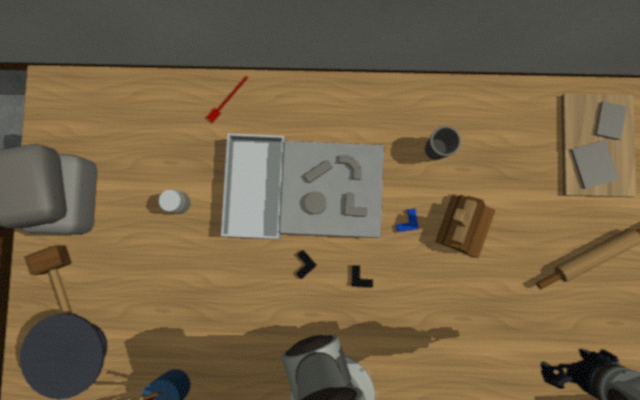

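View pics/side0.png

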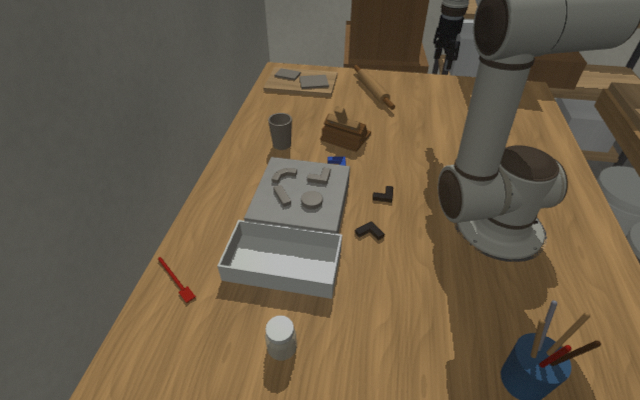

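The top view shows the tub at cols 222-283, the slab at 282-383 with four grey offcuts, the rest with the scraper at about (465,225), the beaker at (443,142) and the jar at (173,202). The side view agrees.

Run:
```python
from h import *
D={n:np.load(n+'.npz') for n in('top','side')}
W={n:cloud(n,D[n]['d']) for n in D}
im=D['top']['im'];w=W['top']
def rect(m,z=None):
    P=w[m];r=cv2.minAreaRect(P[:,:2].astype(np.float32)*1000);return np.round(cv2.boxPoints(r)).astype(int).tolist(),[round(x,1) for x in r[0]],[round(x) for x in r[1]],r[2],len(P)
def blob(u,v,mask):
    n,l=cv2.connectedComponents(mask.astype(np.uint8));return l==l[v,u]
z=w[:,:,2]
print('z slab',np.nanmedian(z[222:232,300:340]),'table',np.nanmedian(z[300:320,300:340]), 'tub floor',np.nanmedian(z[160:210,240:260]))
sl=(z>.055)&(z<.1)
m=blob(330,228,sl&(np.mgrid[:400,:640][1]>283));print('slab',rect(m))
up=(z>.078)&(z<.1)
for nm,u,v in(('strip',317,171),('crescent',347,163),('plug',314,203),('corner',352,205)):
    g=blob(u,v,up);print(nm,rect(g),np.nanmedian(z[g]))
rest=np.zeros_like(sl);rest[185:265,425:505]=1
for lo,hi in((.03,.08),(.08,.1),(.1,.12),(.12,.2)):
    m=rest&(z>lo)&(z<hi);print('rest',lo,rect(m) if m.sum()>5 else 0)
vs=w[rest&(z>.1)];print(np.round(np.nanpercentile(vs,[0,50,100],axis=0),3))
for n,u,v in(('beaker',443,142),('jar',173,202)):
    m=np.zeros_like(sl);m[v-25:v+25,u-25:u+25]=1;m&=z>.06;print(n,rect(m),z[m].max())
# crops
a=cv2.resize(im[185:265,425:505,::-1],(400,400),interpolation=cv2.INTER_CUBIC);b=cv2.resize(D['side']['im'][95:160,310:390,::-1],(400,400),interpolation=cv2.INTER_CUBIC)
cv2.imwrite('pics/crop.png',np.hstack([a,b]))
```

```text
z slab 0.07081835653647456 table 0.0007696264270260187 tub floor 0.006174197233880325
slab ([[455, -119], [715, -124], [720, 154], [460, 159]], [587.5, 17.2], [278, 260], 88.93051147460938, 9033)
strip ([[599, 83], [646, 17], [667, 33], [621, 98]], [633.3, 57.8], [27, 80], 35.56266784667969, 276) 0.08557509650524864
crescent ([[605, -49], [631, -77], [695, -19], [669, 10]], [650.0, -33.8], [87, 39], 42.285675048828125, 271) 0.08556689895888496
plug ([[513, 91], [515, 33], [575, 35], [573, 93]], [544.0, 62.9], [60, 58], 1.9068336486816406, 393) 0.08751395920207505
corner ([[511, -78], [572, -82], [575, -20], [514, -16]], [543.0, -49.0], [62, 61], 86.96937561035156, 320) 0.08637630632567748
rest 0.03 ([[415, -371], [556, -422], [583, -347], [442, -297]], [499.1, -359.1], [79, 150], 70.29894256591797, 759)
rest 0.08 ([[426, -348], [565, -397], [580, -354], [441, -305]], [503.1, -350.7], [45, 147], 70.57487487792969, 505)
rest 0.1 ([[446, -332], [555, -371], [566, -342], [457, -304]], [506.0, -337.3], [30, 116], 70.56068420410156, 53)
rest 0.12 ([[491, -332], [521, -344], [536, -304], [506, -292]], [513.6, -318.2], [43, 32], 68.64495086669922, 178)
[[ 0.447 -0.37   0.1  ]
 [ 0.511 -0.317  0.151]
 [ 0.556 -0.295  0.167]]
beaker ([[663, -286], [722, -343], [778, -285], [718, -228]], [720.4, -285.4], [80, 82], 46.39468765258789, 517) 0.11595929771804421
jar ([[500, 456], [548, 420], [583, 468], [535, 504]], [541.6, 462.0], [60, 60], 53.5158576965332, 436) 0.09433982780569682
```

View pics/crop.png

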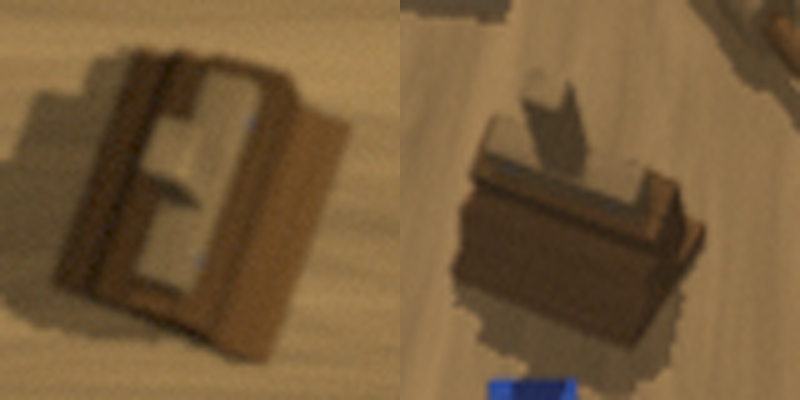

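The crops show the scraper leaning left in the top view (+y), with its handle end at around crop pixel (170,140) and the head lying along the slot.

```bash
cat >> h.py <<'E'
from scipy.spatial.transform import Rotation as Ro
def delta(p,R):
    o=telemetry.get_obs();R0=Ro.from_euler('xyz',o['tcp_rot'],degrees=True).as_matrix()
    print('shift',np.round(R0.T@(np.array(p)-o['ee_pos'])*1000,1),'turn',np.round(Ro.from_matrix(R0.T@R).as_rotvec(degrees=True),2),'q',np.round(o['q'],1),'t',round(o['time'],2))
def tool(z,y):
    z=np.array(z,float);z/=np.linalg.norm(z);y=np.array(y,float);y-=z*(y@z);y/=np.linalg.norm(y);return np.c_[np.cross(y,z),y,z]
E
python3 - <<'E'
from h import *
D={n:np.load(n+'.npz') for n in('top','side')}
W={n:cloud(n,D[n]['d']) for n in D}
th=np.radians(-109.45);xr=np.array([np.cos(th),np.sin(th),0]);ys=np.array([-xr[1],xr[0],0]);zs=-np.sin(.5)*xr+[0,0,np.cos(.5)];xs=np.cross(ys,zs)
c=np.array([.505,-.345,.072])
for n in W:
    P=W[n].reshape(-1,3);P=P[np.linalg.norm(P-c,axis=1)<.16]-c
    Q=np.c_[P@xs,P@ys,P@zs]
    H=Q[(Q[:,2]>.035)&(abs(Q[:,0])<.03)&(abs(Q[:,1])<.03)&(P[:,2]>.03)]
    print(n,'handle',len(H),np.round(np.percentile(H,[1,10,50,90,99],axis=0)*1000,1).tolist())
    E=H[H[:,2]>.08];print(' end',len(E),np.round(np.percentile(E,[2,50,98],axis=0)*1000,1).tolist())
    K=Q[(abs(Q[:,2]-.024)<.006)&(abs(Q[:,0])<.025)];print(' head',len(K),np.round(np.percentile(K,[2,50,98],axis=0)*1000,1).tolist())
print('mid',xr,xs,ys,zs)
R=tool(-zs,-xs);G=c+.058*zs
delta(c+.17*zs,R)
E
```

```text
top handle 195 [[-5.2, -16.7, 36.5], [-1.3, -15.9, 48.3], [11.1, -3.4, 92.2], [17.6, 11.4, 96.2], [18.3, 14.7, 99.1]]
 end 129 [[-4.8, -16.2, 82.3], [7.8, -1.6, 93.9], [17.9, 14.2, 98.8]]
 head 299 [[-7.2, -58.1, 18.2], [8.0, -16.5, 21.2], [19.5, 56.3, 26.4]]
side handle 150 [[-6.4, -17.1, 36.2], [-5.3, -16.3, 45.5], [-0.8, -6.7, 79.8], [13.4, 9.1, 95.7], [17.9, 14.2, 100.0]]
 end 73 [[-6.0, -16.8, 82.4], [3.8, -4.3, 93.2], [18.0, 13.9, 100.0]]
 head 157 [[-8.0, -58.0, 18.2], [3.6, -19.4, 21.1], [19.5, 56.3, 26.8]]
mid [-0.33298412 -0.94293243  0.        ] [-0.29222106 -0.82750106  0.47942554] [ 0.94293243 -0.33298412  0.        ] [0.15964109 0.45206589 0.87758256]
shift [ 410.6 -118.    28.6] turn [  12.42  -35.11 -137.15] q [-70.3   5.   10.   95.1   0.   90. ] t 0.1
```

```bash
cat >> h.py <<'E'
th=np.radians(-109.45);xr=np.array([np.cos(th),np.sin(th),0]);ys=np.array([-xr[1],xr[0],0]);zs=-np.sin(.5)*xr+[0,0,np.cos(.5)];xs=np.cross(ys,zs)
O=np.array([.505,-.345,.072])+.006*xs-.001*ys-.0015*zs
RG=tool(-zs,-xs)
E
python3 -c "
from h import *
print(O);delta(O+.175*zs,RG)"
```

```text
[ 0.50206428 -0.35031012  0.07356018]
shift [ 407.6 -115.9   22.7] turn [  12.42  -35.11 -137.15] q [-70.3   5.   10.   95.1   0.   90. ] t 0.1
```

>>> play_rows(increments=[[[408,-116,23],[12.4,-35.1,-137.15],0],[[408,-116,23],[12.4,-35.1,-137.15],0],[[408,-116,23],[12.4,-35.1,-137.15],0],[[408,-116,23],[12.4,-35.1,-137.15],0],[[408,-116,23],[12.4,-35.1,-137.15],0],[[408,-116,23],[12.4,-35.1,-137.15],0],[[408,-116,23],[12.4,-35.1,-137.15],0],[[408,-116,23],[12.4,-35.1,-137.15],0],[[408,-116,23],[12.4,-35.1,-137.15],0],[[408,-116,23],[12.4,-35.1,-137.15],0],[[408,-116,23],[12.4,-35.1,-137.15],0],[[408,-116,23],[12.4,-35.1,-137.15],0],[[408,-116,23],[12.4,-35.1,-137.15],0],[[408,-116,23],[12.4,-35.1,-137.15],0],[[408,-116,23],[12.4,-35.1,-137.15],0],[[408,-116,23],[12.4,-35.1,-137.15],0],[[408,-116,23],[12.4,-35.1,-137.15],0],[[408,-116,23],[12.4,-35.1,-137.15],0],[[408,-116,23],[12.4,-35.1,-137.15],0],[[408,-116,23],[12.4,-35.1,-137.15],0]])

```text
time: 2.1
ee_pos: [0.5305, -0.2712, 0.2271]
tcp_rot: [-151.3, 0.1, 160.4]
wrist_force: [0.8, 0.4, -1.1]
opening: 0.0854
grasp_force: 0.0
```

```bash
python3 -c "
from h import *
delta(O+.175*zs,RG);delta(O+.058*zs,RG)"
```

```text
shift [ 0.4 -0.2  0. ] turn [-0.03  0.01 -0.13] q [-14.7  11.   10.5  92.1 -28.6   5.5] t 2.1
shift [ 4.00e-01 -1.00e-01  1.17e+02] turn [-0.03  0.01 -0.13] q [-14.7  11.   10.5  92.1 -28.6   5.5] t 2.1
```

>>> play_rows(increments=[[[0,0,30],[0,0,0],0.4],[[0,0,60],[0,0,0],0.4],[[0,0,85],[0,0,0],0.4],[[0,0,105],[0,0,0],0.4],[[0,0,117],[0,0,0],0.4],[[0,0,117],[0,0,0],0.4]])

```text
time: 2.7
ee_pos: [0.5109, -0.3244, 0.1231]
tcp_rot: [-151.3, -0.1, 160.5]
wrist_force: [-0.8, 0.0, -0.7]
opening: 0.0514
grasp_force: 0.0
```

>>> play_rows(increments=[[[0,0,0],[0,0,0],0.6],[[0,0,0],[0,0,0],0.75],[[0,0,0],[0,0,0],0.9],[[0,0,0],[0,0,0],1],[[0,0,0],[0,0,0],1],[[0,0,0],[0,0,0],1]], grip_force=80)

```text
time: 3.3
ee_pos: [0.5125, -0.3242, 0.1261]
tcp_rot: [-151.3, 0.2, 160.6]
wrist_force: [-0.3, 0.0, 5.0]
opening: 0.023
grasp_force: 78.7
```

>>> play_rows(increments=[[[0,0,-8],[0,0,0],1],[[0,0,-20],[0,0,0],1],[[0,0,-35],[0,0,0],1],[[0,0,-50],[0,0,0],1],[[0,0,-65],[0,0,0],1],[[0,0,-80],[0,0,0],1],[[0,0,-95],[0,0,0],1],[[0,0,-110],[0,0,0],1],[[0,0,-125],[0,0,0],1],[[0,0,-130],[0,0,0],1],[[0,0,-130],[0,0,0],1]])

```text
time: 4.4
ee_pos: [0.5329, -0.2647, 0.2389]
tcp_rot: [-151.3, 0.1, 160.6]
wrist_force: [0.5, -0.4, -3.2]
opening: 0.0234
grasp_force: 79.4
```

```bash
cat >> h.py <<'E'
yaw=np.radians(-1.1);sx=np.array([np.cos(yaw),np.sin(yaw),0]);sy=np.array([-sx[1],sx[0],0])
RS=tool([0,0,-1],sy);SC=np.array([.5875,.0175,0])
E
python3 - <<'E'
from h import *
shot('side','side1');shot('top')
print(telemetry.get_obs()['wrist_force'])
# lane A start at slab frame; go to high point over slab
delta([.545,-.13,.30],RS)
delta([.545,-.105,.20],RS)
E
```

```text
[-0.31396985  0.26755537 -2.71432171]
shift [  33.    85.7 -117.7] turn [-28.42  -4.59 -17.95] q [-14.1  11.2  12.   93.7 -28.5   6. ] t 4.5
shift [ 41.4 154.3 -41.2] turn [-28.42  -4.59 -17.95] q [-14.1  11.2  12.   93.7 -28.5   6. ] t 4.5
```

View pics/side1.png

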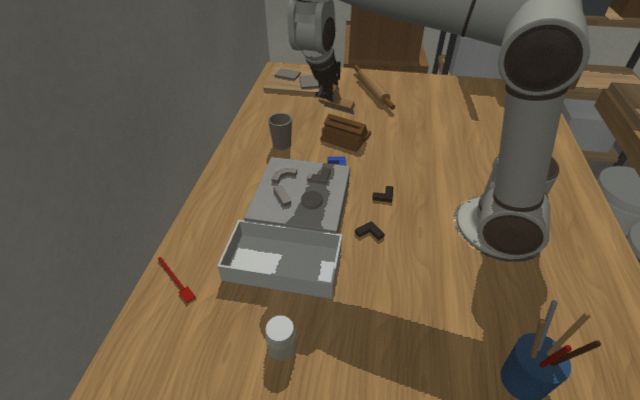

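The scraper is out of the rest, hanging in the gripper at about (335,103), and the beaker is untouched.

Run:
```python
from h import *
delta([.543,-.103,.20],RS)
```

```text
shift [ 43.9 155.4 -41.8] turn [-28.42  -4.59 -17.95] q [-14.1  11.2  12.   93.7 -28.5   6. ] t 4.5
```

>>> play_rows(increments=[[[10,40,-40],[-7,-1.1,-4.5],1],[[25,80,-55],[-14,-2.3,-9],1],[[35,120,-50],[-21,-3.4,-13.5],1],[[44,155,-42],[-28.4,-4.6,-18],1],[[44,155,-42],[-28.4,-4.6,-18],1],[[44,155,-42],[-28.4,-4.6,-18],1],[[44,155,-42],[-28.4,-4.6,-18],1]])

```text
time: 5.2
ee_pos: [0.5432, -0.1043, 0.2017]
tcp_rot: [-179.8, 0.1, 178.8]
wrist_force: [-1.1, 0.5, -2.7]
opening: 0.0233
grasp_force: 80.0
```

Run:
```python
from h import *
delta([.543,-.103,.177],RS)
f,cx,cy,R,t=cal('side')
im,d=shot('side')
P=cloud('side',d);o=telemetry.get_obs();p=o['ee_pos'];print(p,o['wrist_force'])
m=(abs(P[:,:,0]-p[0])<.09)&(abs(P[:,:,1]-p[1])<.03)&(P[:,:,2]>.09)&(P[:,:,2]<p[2]-.03)
Q=P[m];print(len(Q),np.round(np.percentile(Q,[0,2,50,98,100],axis=0),4).tolist())
for z in np.arange(.1,.17,.006):
    k=Q[abs(Q[:,2]-z)<.003]
    if len(k)>3:print(round(z,3),len(k),np.round([k[:,0].min(),k[:,0].max(),np.median(k[:,1])],3))
c=proj('side',p)[0].astype(int);print(c)
u,v=c;cv2.imwrite('pics/s2.png',cv2.resize(im[max(0,v-20):v+100,max(0,u-90):u+70,::-1],(800,600),interpolation=cv2.INTER_CUBIC))
```

```text
shift [ 0.2  1.4 24.7] turn [-0.2   0.06 -0.06] q [-10.8   4.6   4.2  89.6  -0.2  -9.6] t 5.2
[ 0.54334132 -0.1041268   0.20182869] [ 0.35928721 -0.35226865 -3.48853685]
662 [[0.4829, -0.1218, 0.1048], [0.4851, -0.1139, 0.1078], [0.541, -0.0993, 0.1498], [0.5989, -0.0876, 0.1674], [0.6038, -0.0855, 0.1717]]
0.106 24 [ 0.487  0.597 -0.103]
0.112 64 [ 0.49   0.596 -0.103]
0.118 44 [ 0.487  0.597 -0.103]
0.124 61 [ 0.487  0.597 -0.102]
0.13 48 [ 0.487  0.597 -0.102]
0.136 5 [ 0.506  0.59  -0.101]
0.142 31 [ 0.483  0.6   -0.091]
0.148 66 [ 0.483  0.604 -0.091]
0.154 66 [ 0.483  0.6   -0.091]
0.16 74 [ 0.483  0.603 -0.092]
0.166 170 [ 0.483  0.602 -0.1  ]
[321 131]
```

View pics/s2.png

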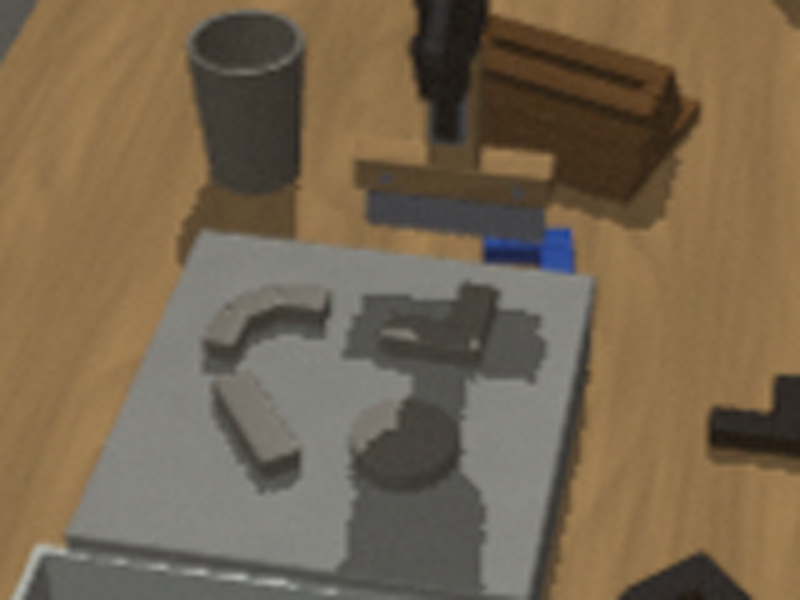

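The crop shows the bare blade hanging upright, its edge at about z 0.104 and covering x 487-597, behind the corner and the plug.

>>> play_rows(increments=[[[0,1,12],[0,0,0],1],[[0,1,22],[0,0,0],1],[[0,1,28],[0,0,0],1],[[0,1,30],[0,0,0],1],[[0,1,31],[0,0,0],1],[[0,1,32],[0,0,0],1],[[0,1,32],[0,0,0],1]])

```text
time: 5.95
ee_pos: [0.5431, -0.1024, 0.1693]
tcp_rot: [-179.9, 0.1, 178.9]
wrist_force: [-0.1, -0.1, -2.8]
opening: 0.0232
grasp_force: 80.1
```

>>> play_rows(increments=[[[0,0,0.5],[0,0,0],1],[[0,0,1],[0,0,0],1],[[0,0,1.3],[0,0,0],1]])

```text
time: 6.25
ee_pos: [0.5431, -0.1024, 0.1678]
tcp_rot: [-179.9, 0.1, 178.9]
wrist_force: [0.2, 0.8, -2.0]
opening: 0.023
grasp_force: 80.1
```

>>> play_rows(increments=[[[0,0,0.4],[0,0,0],1],[[0,0,0.8],[0,0,0],1],[[0,0,0.8],[0,0,0],1]])

```text
time: 6.55
ee_pos: [0.5431, -0.1024, 0.1677]
tcp_rot: [-179.9, 0.1, 178.9]
wrist_force: [-3.5, -0.3, 6.0]
opening: 0.023
grasp_force: 81.0
```

Contact is gentle, at about 9 N. I'll lift about 1 mm and sweep lane A.

>>> play_rows(increments=[[[0,0,-1.2],[0,0,0],1],[[0,5,-1.2],[0,0,0],1],[[0,12,-1.2],[0,0,0],1],[[0,20,-1.2],[0,0,0],1],[[0,28,-1.2],[0,0,0],1],[[0,36,-1.2],[0,0,0],1],[[0,44,-1.2],[0,0,0],1],[[0,52,-1.2],[0,0,0],1],[[0,60,-1.2],[0,0,0],1],[[0,68,-1.2],[0,0,0],1],[[0,76,-1.2],[0,0,0],1],[[0,84,-1.2],[0,0,0],1],[[0,92,-1.2],[0,0,0],1],[[0,100,-1.2],[0,0,0],1],[[0,108,-1.2],[0,0,0],1],[[0,116,-1.2],[0,0,0],1],[[0,124,-1.2],[0,0,0],1],[[0,132,-1.2],[0,0,0],1],[[0,140,-1.2],[0,0,0],1],[[0,140,-1.2],[0,0,0],1]])

```text
time: 8.55
ee_pos: [0.5456, 0.0387, 0.168]
tcp_rot: [-180.0, 0.0, 179.0]
wrist_force: [-0.2, -0.8, -3.6]
opening: 0.0232
grasp_force: 80.1
```

Run:
```python
from h import *
im,d=shot('side');shot('top')
print(telemetry.get_obs()['wrist_force'])
delta(np.array([.543,-.1024,.1685])+sy*.265,RS)
cv2.imwrite('pics/s3.png',cv2.resize(im[110:310,200:400,::-1],(600,600),interpolation=cv2.INTER_CUBIC))
```

```text
[-0.47437006 -0.25066696 -2.04641   ]
shift [ -0.2 124.7  -0.6] turn [-0.05  0.04  0.08] q [ 4.   3.6 -0.5 85.9 -0.1  5. ] t 8.65
```

View pics/s3.png

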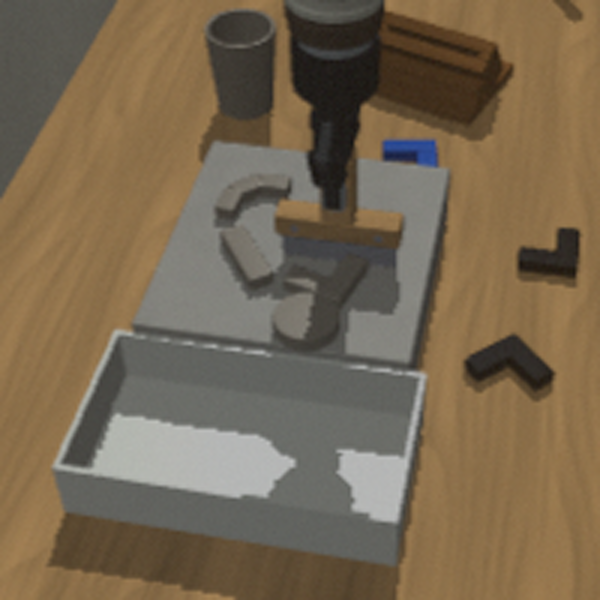

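The corner is now against the blade and the plug rides ahead of it. The strip and crescent are undisturbed.

>>> play_rows(increments=[[[0,6,0],[0,0,0],1],[[0,14,0],[0,0,0],1],[[0,22,0],[0,0,0],1],[[0,30,0],[0,0,0],1],[[0,38,0],[0,0,0],1],[[0,46,0],[0,0,0],1],[[0,54,0],[0,0,0],1],[[0,62,0],[0,0,0],1],[[0,70,0],[0,0,0],1],[[0,78,0],[0,0,0],1],[[0,86,0],[0,0,0],1],[[0,94,0],[0,0,0],1],[[0,102,0],[0,0,0],1],[[0,110,0],[0,0,0],1],[[0,117,0],[0,0,0],1],[[0,123,0],[0,0,0],1],[[0,125,0],[0,0,0],1],[[0,125,0],[0,0,0],1]])

```text
time: 10.45
ee_pos: [0.5479, 0.1628, 0.1679]
tcp_rot: [-179.9, 0.0, 179.0]
wrist_force: [0.2, 0.4, -2.5]
opening: 0.0234
grasp_force: 80.3
```

```bash
cat >> h.py <<'E'
def blobs(n='top',lo=.078,hi=.1,save=None,lo2=None):
    im,d=shot(n);P=cloud(n,d)
    Q=P-SC;X=Q@sx;Y=Q@sy;Z=P[:,:,2]
    sl=(abs(X)<.13)&(abs(Y)<.14)&(Z>lo)&(Z<hi)
    tb=(abs(X)<.135)&(Y>.152)&(Y<.29)&(Z>.013)&(Z<.1)
    for nm,m in(('slab',sl),('tub',tb)):
        k,l,st,_=cv2.connectedComponentsWithStats(m.astype(np.uint8))
        for i in range(1,k):
            if st[i,4]>25:
                q=P[l==i];print(n,nm,st[i,4],'x',np.round(np.nanpercentile(q[:,0],[1,99]),3),'y',np.round(np.nanpercentile(q[:,1],[1,99]),3),'z',np.round(np.nanpercentile(q[:,2],[5,95]),3))
    return im
E
python3 - <<'E'
from h import *
print(telemetry.get_obs()['wrist_force'],telemetry.get_obs()['ee_pos'])
blobs('top');im=blobs('side')
cv2.imwrite('pics/s4.png',cv2.resize(im[110:310,200:400,::-1],(600,600),interpolation=cv2.INTER_CUBIC))
E
```

```text
[ 0.17168189  0.38381904 -2.48799802] [0.54789512 0.16284345 0.16785734]
top slab 272 x [0.613 0.678] y [-0.06   0.001] z [0.081 0.089]
top slab 275 x [0.607 0.661] y [0.023 0.095] z [0.082 0.089]
side slab 114 x [0.642 0.679] y [-0.054  0.002] z [0.08  0.089]
side slab 200 x [0.605 0.661] y [0.022 0.097] z [0.08  0.089]
side tub 688 x [0.529 0.607] y [0.171 0.246] z [0.019 0.076]
```

View pics/s4.png

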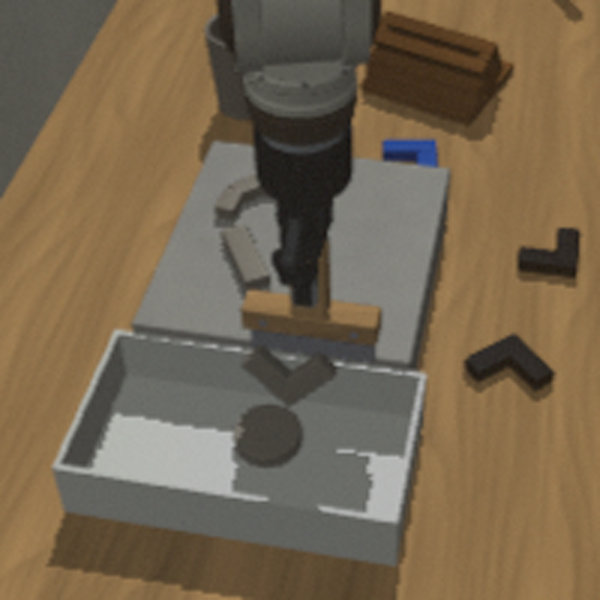

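The plug is in the tub. The corner's arm tips may still hang on the near rim, so I'll push a little further, then lift and look.

>>> play_rows(increments=[[[0,6,0],[0,0,0],1],[[0,12,0],[0,0,0],1],[[0,18,0],[0,0,0],1],[[0,22,0],[0,0,0],1],[[0,22,0],[0,0,0],1],[[0,10,-15],[0,0,0],1],[[0,-10,-50],[0,0,0],1],[[0,-50,-65],[0,0,0],1],[[0,-90,-65],[0,0,0],1],[[0,-90,-65],[0,0,0],1]])

```text
time: 11.55
ee_pos: [0.5463, 0.0683, 0.2351]
tcp_rot: [-179.9, 0.2, 178.7]
wrist_force: [-0.0, 0.1, -1.5]
opening: 0.0229
grasp_force: 80.5
```

Run:
```python
from h import *
blobs('top');blobs('side')
delta([.651,-.110,.233],RS)
```

```text
top slab 246 x [0.613 0.679] y [-0.06  -0.007] z [0.082 0.089]
top tub 180 x [0.551 0.598] y [0.217 0.262] z [0.02  0.042]
side slab 130 x [0.641 0.679] y [-0.057  0.002] z [0.079 0.089]
side slab 198 x [0.604 0.661] y [0.024 0.097] z [0.081 0.089]
side tub 473 x [0.55  0.625] y [0.189 0.263] z [0.02  0.042]
shift [-108.5 -179.1    1.4] turn [-0.04  0.11 -0.09] q [ 7.5  4.7  8.  93.2 -0.1  8.7] t 11.65
```

>>> play_rows(increments=[[[-40,-50,1],[0,0,0],1],[[-75,-90,1],[0,0,0],1],[[-108,-130,1],[0,0,0],1],[[-108,-175,1],[0,0,0],1],[[-108,-175,1],[0,0,0],1],[[-108,-175,30],[0,0,0],1],[[-108,-175,55],[0,0,0],1],[[-108,-175,60],[0,0,0],1],[[-108,-175,60],[0,0,0],1]])

```text
time: 12.55
ee_pos: [0.6506, -0.1035, 0.1728]
tcp_rot: [-180.0, -0.1, 179.0]
wrist_force: [0.6, 0.0, -2.6]
opening: 0.0228
grasp_force: 80.7
```

Run:
```python
from h import *
delta([.650,-.105,.1682],RS);print(telemetry.get_obs()['wrist_force'])
```

```text
shift [ 0.6 -1.5  4.6] turn [-0.04 -0.06  0.1 ] q [-9.  19.4 18.4 89.  -0.  -8. ] t 12.55
[ 0.63553633  0.04557272 -2.59769014]
```

>>> play_rows(increments=[[[1,0,2.5],[0,0,0],1],[[1,0,4.4],[0,0,0],1],[[1,6,4.4],[0,0,0],1],[[1,14,4.4],[0,0,0],1],[[1,22,4.4],[0,0,0],1],[[1,30,4.4],[0,0,0],1],[[1,38,4.4],[0,0,0],1],[[1,46,4.4],[0,0,0],1],[[1,54,4.4],[0,0,0],1],[[1,62,4.4],[0,0,0],1],[[1,70,4.4],[0,0,0],1],[[1,78,4.4],[0,0,0],1],[[1,86,4.4],[0,0,0],1],[[1,94,4.4],[0,0,0],1],[[1,102,4.4],[0,0,0],1],[[1,110,4.4],[0,0,0],1],[[1,118,4.4],[0,0,0],1],[[1,126,4.4],[0,0,0],1],[[1,134,4.4],[0,0,0],1],[[1,140,4.4],[0,0,0],1]])

```text
time: 14.55
ee_pos: [0.6526, 0.0364, 0.1687]
tcp_rot: [-179.9, 0.0, 179.0]
wrist_force: [0.0, -0.2, -1.9]
opening: 0.0232
grasp_force: 80.8
```

Run:
```python
from h import *
blobs('top');im=blobs('side')
delta(np.array([.6495,-.1035,.1682])+sy*.285,RS)
cv2.imwrite('pics/s5.png',cv2.resize(im[110:310,200:400,::-1],(600,600),interpolation=cv2.INTER_CUBIC))
```

```text
top tub 470 x [0.551 0.625] y [0.189 0.261] z [0.019 0.042]
side slab 606 x [0.595 0.706] y [0.036 0.122] z [0.08  0.095]
side tub 473 x [0.55  0.625] y [0.19  0.263] z [0.02  0.041]
shift [  0.2 144.8   0.4] turn [-0.04  0.04  0.1 ] q [ 3.2 18.6 16.9 88.3 -0.   4.2] t 14.65
```

View pics/s5.png

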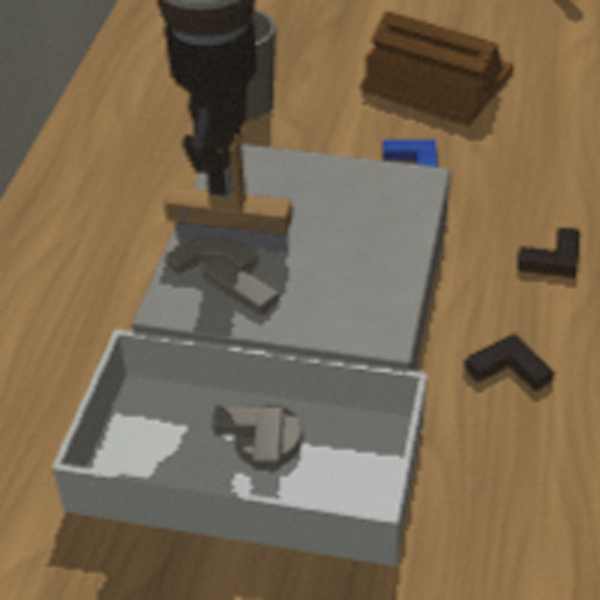

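The strip and crescent ride ahead of the blade. The corner and plug lie in the tub. I'll continue the sweep.

>>> play_rows(increments=[[[0,6,0.3],[0,0,0],1],[[0,14,0.3],[0,0,0],1],[[0,22,0.3],[0,0,0],1],[[0,30,0.3],[0,0,0],1],[[0,38,0.3],[0,0,0],1],[[0,46,0.3],[0,0,0],1],[[0,54,0.3],[0,0,0],1],[[0,62,0.3],[0,0,0],1],[[0,70,0.3],[0,0,0],1],[[0,78,0.3],[0,0,0],1],[[0,86,0.3],[0,0,0],1],[[0,94,0.3],[0,0,0],1],[[0,102,0.3],[0,0,0],1],[[0,110,0.3],[0,0,0],1],[[0,118,0.3],[0,0,0],1],[[0,125,0.3],[0,0,0],1],[[0,132,0.3],[0,0,0],1],[[0,140,0.3],[0,0,0],1],[[0,145,0.3],[0,0,0],1],[[0,145,0.3],[0,0,0],1]])

```text
time: 16.65
ee_pos: [0.6552, 0.1813, 0.1681]
tcp_rot: [-179.9, 0.0, 179.0]
wrist_force: [0.3, 0.1, -3.1]
opening: 0.0234
grasp_force: 81.0
```

Run:
```python
from h import *
im=blobs('top');im=blobs('side')
print(telemetry.get_obs()['wrist_force'])
```

```text
side tub 231 x [0.599 0.709] y [0.18  0.186] z [0.073 0.095]
side tub 868 x [0.551 0.707] y [0.174 0.262] z [0.018 0.052]
[-0.64023476  0.24369303 -2.70370505]
```

All four are in the tub and the slab is clear. I'll lift, move back over the slab, then lean the scraper with the handle toward the base.

Run:
```python
from h import *
t=np.radians(60)
R=tool([np.sin(t),0,-np.cos(t)],[np.cos(t),0,np.sin(t)])
delta([.56,.03,.26],R);delta([.56,.03,.26],tool([0,0,-1],[1,0,0]))
```

```text
shift [  92.4 -152.4  -91.7] turn [-47.06 -46.11  80.05] q [15.4 22.4 21.8 89.3 -0.1 16.5] t 16.75
shift [  92.4 -152.4  -91.7] turn [-2.000e-02  8.000e-02  8.895e+01] q [15.4 22.4 21.8 89.3 -0.1 16.5] t 16.75
```

>>> play_rows(increments=[[[0,0,-30],[0,0,0],1],[[0,-10,-60],[0,0,0],1],[[20,-40,-85],[0,0,0],1],[[92,-152,-92],[-47.1,-46.1,80],1],[[92,-152,-92],[-47.1,-46.1,80],1],[[92,-152,-92],[-47.1,-46.1,80],1],[[92,-152,-92],[-47.1,-46.1,80],1],[[92,-152,-92],[-47.1,-46.1,80],1],[[92,-152,-92],[-47.1,-46.1,80],1],[[92,-152,-92],[-47.1,-46.1,80],1],[[92,-152,-92],[-47.1,-46.1,80],1],[[92,-152,-92],[-47.1,-46.1,80],1],[[92,-152,-92],[-47.1,-46.1,80],1],[[92,-152,-92],[-47.1,-46.1,80],1],[[92,-152,-92],[-47.1,-46.1,80],1],[[92,-152,-92],[-47.1,-46.1,80],1],[[92,-152,-92],[-47.1,-46.1,80],1]])

```text
time: 18.45
ee_pos: [0.5595, 0.0307, 0.2591]
tcp_rot: [120.0, -0.0, 90.1]
wrist_force: [-0.6, -0.3, -1.8]
opening: 0.0233
grasp_force: 81.2
```

Run:
```python
from h import *
t=np.radians(60)
R=tool([np.sin(t),0,-np.cos(t)],[np.cos(t),0,np.sin(t)])
delta([.56,.03,.26],R);delta([.56,.03,.135],R)
im=blobs('top');im,d=shot('side');print(telemetry.get_obs()['wrist_force'])
P=cloud('side',d);m=(P[:,:,0]>.55)&(P[:,:,0]<.72)&(P[:,:,1]>-.06)&(P[:,:,1]<.12)&(P[:,:,2]>.1)&(P[:,:,2]<.3)
Q=P[m];print(len(Q),np.round(np.percentile(Q,[0.5,2,50,98],axis=0),3).tolist())
cv2.imwrite('pics/s6.png',im[50:330,150:550,::-1])
```

```text
shift [-0.7  1.1 -0. ] turn [-0.03 -0.06  0.03] q [  5.3 -48.3 -49.5  28.9  -4.5  92.6] t 18.45
shift [  -0.7 -107.2   62.5] turn [-0.03 -0.06  0.03] q [  5.3 -48.3 -49.5  28.9  -4.5  92.6] t 18.45
top tub 290 x [0.612 0.713] y [0.17  0.209] z [0.023 0.057]
top tub 474 x [0.551 0.625] y [0.189 0.261] z [0.019 0.042]
[ 0.19126454 -0.6127612  -2.25644608]
796 [[0.55, -0.024, 0.214], [0.552, -0.019, 0.215], [0.599, 0.047, 0.247], [0.644, 0.093, 0.29]]
```

View pics/s6.png

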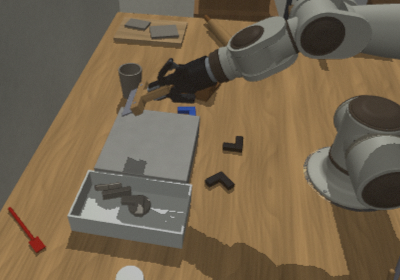

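The side view shows the scraper leaning, blade outward, with the slab clear and all pieces in the tub. Joint 2 is close to its limit, so I'll go further out in x before lowering.

>>> play_rows(increments=[[[0,10,17],[0,0,0],1],[[0,20,35],[0,0,0],1],[[0,20,35],[0,0,0],1],[[0,-7,50],[0,0,0],1],[[0,-34,66],[0,0,0],1],[[0,-67,85],[0,0,0],1],[[0,-67,85],[0,0,0],1]])

```text
time: 19.25
ee_pos: [0.5978, 0.0298, 0.1514]
tcp_rot: [120.7, 0.1, 90.0]
wrist_force: [-0.9, -0.3, -5.7]
opening: 0.0233
grasp_force: 81.4
```

Run:
```python
from h import *
t=np.radians(60)
R=tool([np.sin(t),0,-np.cos(t)],[np.cos(t),0,np.sin(t)])
delta([.60,.03,.125],R)
im,d=shot('side');o=telemetry.get_obs();print(o['wrist_force'],o['ee_pos'])
P=cloud('side',d);m=(P[:,:,0]>.6)&(P[:,:,0]<.78)&(P[:,:,1]>-.06)&(P[:,:,1]<.12)&(P[:,:,2]>.08)&(P[:,:,2]<.3)
Q=P[m];print(len(Q),np.round(np.percentile(Q,[0,0.5,2,50,98],axis=0),3).tolist())
```

```text
shift [  0.2 -21.6  15.3] turn [-0.66 -0.01  0.07] q [  4.6 -37.7 -56.3  12.1  -4.   92.3] t 19.25
[-0.09992345  0.12798479 -1.40252237] [0.59933695 0.02998251 0.15627253]
636 [[0.6, -0.029, 0.102], [0.6, -0.026, 0.104], [0.602, -0.022, 0.106], [0.64, 0.046, 0.137], [0.682, 0.092, 0.176]]
```

>>> play_rows(increments=[[[0,-8.7,5],[0,0,0],1],[[0,-15.6,9],[0,0,0],1],[[0,-20.8,12],[0,0,0],1],[[0,-23.4,13.5],[0,0,0],1],[[0,-24.2,14],[0,0,0],1],[[0,-24.2,14],[0,0,0],1]])

```text
time: 19.9
ee_pos: [0.6007, 0.0305, 0.1321]
tcp_rot: [120.0, -0.0, 90.0]
wrist_force: [0.7, -0.0, -3.4]
opening: 0.0229
grasp_force: 81.1
```

>>> play_rows(increments=[[[0,-1.7,1],[0,0,0],1],[[0,-3.5,2],[0,0,0],1],[[0,-4.3,2.5],[0,0,0],1],[[0,-5.2,3],[0,0,0],1],[[0,-5.2,3],[0,0,0],1]])

```text
time: 20.4
ee_pos: [0.6005, 0.0305, 0.1256]
tcp_rot: [120.0, -0.0, 90.0]
wrist_force: [0.0, -0.1, -2.7]
opening: 0.0233
grasp_force: 81.1
```

>>> play_rows(increments=[[[0,-0.9,0.5],[0,0,0],1],[[0,-1.3,0.75],[0,0,0],1],[[0,-1.3,0.75],[0,0,0],1]])

```text
time: 20.7
ee_pos: [0.6006, 0.0305, 0.1243]
tcp_rot: [120.0, -0.0, 90.0]
wrist_force: [0.5, -0.1, -2.8]
opening: 0.0234
grasp_force: 81.1
```

>>> play_rows(increments=[[[0,0,0],[0,0,0],0.7],[[0,0,0],[0,0,0],0.66],[[0,0,0],[0,0,0],0.62],[[0,0,0],[0,0,0],0.58],[[0,0,0],[0,0,0],0.56],[[0,0,0],[0,0,0],0.56],[[0,0,0],[0,0,0],0.56]], grip_force=20)

```text
time: 21.4
ee_pos: [0.6006, 0.0305, 0.1245]
tcp_rot: [120.0, -0.0, 90.0]
wrist_force: [-0.9, 0.4, -1.0]
opening: 0.0375
grasp_force: 0.0
```

Run:
```python
from h import *
im,d=shot('side');print(telemetry.get_obs()['wrist_force'])
cv2.imwrite('pics/s7.png',cv2.resize(im[80:240,220:420,::-1],(750,600),interpolation=cv2.INTER_CUBIC))
```

```text
[-0.56671365 -0.58246754 -0.25254842]
```

View pics/s7.png

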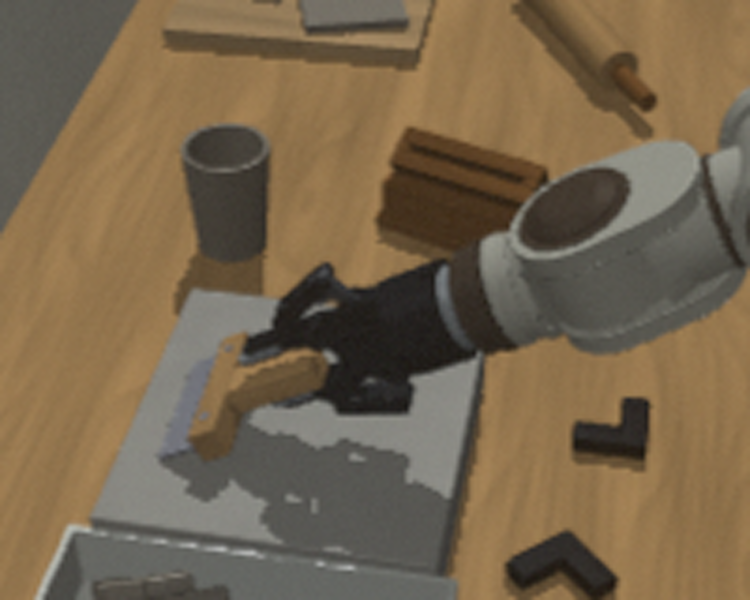

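The scraper is leaning loosely on the lower finger. I'll retreat a little and check the joints before going on.

>>> play_rows(increments=[[[0,0,-8],[0,0,0],0.56],[[0,0,-16],[0,0,0],0.56],[[0,0,-24],[0,0,0],0.56],[[0,0,-30],[0,0,0],0.56],[[0,0,-30],[0,0,0],0.56]])

```text
time: 21.95
ee_pos: [0.5745, 0.0305, 0.1402]
tcp_rot: [119.9, -0.0, 90.1]
wrist_force: [-0.6, 0.5, -0.8]
opening: 0.0378
grasp_force: 0.3
```

Run:
```python
from h import *
o=telemetry.get_obs();print(o['q'].round(1),o['wrist_force'])
im,d=shot('side')
P=cloud('side',d);m=(P[:,:,0]>.46)&(P[:,:,0]<.74)&(P[:,:,1]>-.06)&(P[:,:,1]<.14)&(P[:,:,2]>.078)&(P[:,:,2]<.13)&(im[:,:,0]>im[:,:,2]*1.3)
Q=P[m];print(len(Q),np.round(np.percentile(Q,[0.5,2,50,98],axis=0),3).tolist())
```

```text
[  5.  -42.7 -60.4  12.2  -4.3  92.5] [-0.55862883  0.46323994 -0.76872224]
469 [[0.532, -0.025, 0.087], [0.566, -0.021, 0.091], [0.635, 0.047, 0.11], [0.656, 0.093, 0.129]]
```

>>> play_rows(increments=[[[-12,0,0],[0,0,0],0.56],[[-26,0,0],[0,0,0],0.56],[[-40,0,0],[0,0,0],0.56],[[-52,0,0],[0,0,0],0.56],[[-52,0,0],[0,0,0],0.56],[[-52,0,0],[0,0,0],0.56]])

```text
time: 22.6
ee_pos: [0.5747, -0.0218, 0.1391]
tcp_rot: [120.0, -0.0, 90.0]
wrist_force: [-1.3, -0.3, -0.8]
opening: 0.0376
grasp_force: 0.4
```

Run:
```python
from h import *
o=telemetry.get_obs();print(o['q'].round(1),o['wrist_force'])
im,d=shot('side')
P=cloud('side',d);m=(P[:,:,0]>.46)&(P[:,:,0]<.74)&(P[:,:,1]>-.1)&(P[:,:,1]<.14)&(P[:,:,2]>.078)&(P[:,:,2]<.13)&(im[:,:,0]>im[:,:,2]*1.3)
Q=P[m];print(len(Q),np.round(np.percentile(Q,[0.5,2,50,98],axis=0),3).tolist())
cv2.imwrite('pics/s8.png',cv2.resize(im[80:240,220:420,::-1],(750,600),interpolation=cv2.INTER_CUBIC))
```

```text
[ -3.6 -42.7 -60.5  12.2   3.1  88.2] [-1.30958218 -0.32399497 -0.83599901]
504 [[0.492, -0.037, 0.086], [0.531, -0.034, 0.09], [0.628, 0.019, 0.11], [0.67, 0.075, 0.129]]
```

View pics/s8.png

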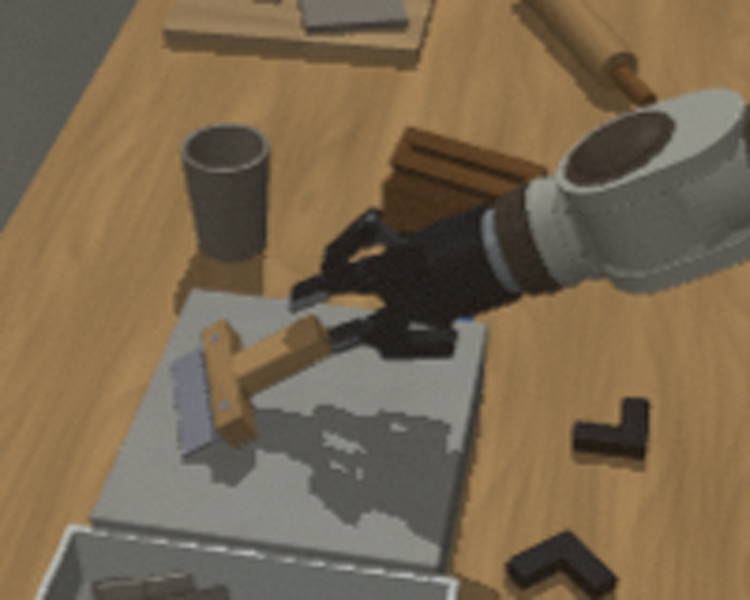

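The scraper is nearly flat, with its handle end still on the tip of the lower finger. I'll move further sideways and slightly back, and do the remaining checks by numbers only.

>>> play_rows(increments=[[[-12,0,-4],[0,0,0],0.56],[[-26,0,-8],[0,0,0],0.56],[[-40,0,-10],[0,0,0],0.56],[[-55,0,-10],[0,0,0],0.56],[[-60,0,-10],[0,0,0],0.56],[[-60,0,-10],[0,0,0],0.56]])

```text
time: 23.25
ee_pos: [0.5662, -0.0816, 0.1444]
tcp_rot: [120.0, -0.0, 90.0]
wrist_force: [-0.2, 0.1, -0.1]
opening: 0.0376
grasp_force: 0.0
```

```bash
cat >> h.py <<'E'
def scr():
    o=telemetry.get_obs();print(o['q'].round(1),o['wrist_force'].round(1),o['ee_pos'].round(3))
    for n in('side','top'):
        im,d=shot(n);P=cloud(n,d);im=im.astype(int)
        m=(P[:,:,0]>.46)&(P[:,:,0]<.72)&(P[:,:,1]>-.12)&(P[:,:,1]<.15)&(P[:,:,2]>.076)&(P[:,:,2]<.14)&(im[:,:,0]>im[:,:,2]*1.3)
        Q=P[m]
        if len(Q)<10: continue
        print(n,len(Q),np.round(np.percentile(Q,[1,50,99],axis=0),3).tolist())
        for a in np.arange(.48,.70,.02):
            k=Q[abs(Q[:,0]-a)<.01]
            if len(k)>4:print('  x',round(a,2),len(k),'y',np.round(np.percentile(k[:,1],[3,97]),3),'ztop',np.round(np.percentile(k[:,2],[5,50,95]),3))
E
python3 -c "
from h import *
scr()"
```

```text
[-13.7 -42.7 -59.8  13.6  11.8  83.1] [-0.2  0.1 -0.1] [ 0.566 -0.082  0.144]
side 648 [[0.471, -0.092, 0.083], [0.616, 0.008, 0.105], [0.669, 0.075, 0.137]]
  x 0.48 11 y [-0.086 -0.068] ztop [0.13  0.133 0.136]
  x 0.5 14 y [-0.095 -0.068] ztop [0.124 0.129 0.134]
  x 0.52 15 y [-0.081 -0.067] ztop [0.122 0.13  0.135]
  x 0.54 12 y [-0.093 -0.066] ztop [0.122 0.133 0.139]
  x 0.56 39 y [-0.091  0.005] ztop [0.107 0.119 0.126]
  x 0.58 93 y [-0.036  0.013] ztop [0.102 0.12  0.126]
  x 0.6 91 y [-0.014  0.019] ztop [0.094 0.114 0.12 ]
  x 0.62 175 y [-0.005  0.073] ztop [0.083 0.101 0.112]
  x 0.64 116 y [-0.026  0.073] ztop [0.093 0.102 0.106]
  x 0.66 71 y [-0.038  0.028] ztop [0.097 0.101 0.105]
  x 0.68 5 y [-0.036 -0.021] ztop [0.095 0.1   0.103]
top 749 [[0.565, -0.039, 0.083], [0.627, 0.004, 0.104], [0.671, 0.07, 0.126]]
  x 0.56 27 y [-0.017  0.003] ztop [0.109 0.12  0.126]
  x 0.58 91 y [-0.024  0.009] ztop [0.116 0.122 0.127]
  x 0.6 90 y [-0.016  0.017] ztop [0.111 0.116 0.12 ]
  x 0.62 193 y [-0.007  0.069] ztop [0.084 0.104 0.113]
  x 0.64 208 y [-0.029  0.067] ztop [0.086 0.102 0.106]
  x 0.66 130 y [-0.041  0.024] ztop [0.095 0.101 0.106]
  x 0.68 10 y [-0.036 -0.021] ztop [0.097 0.098 0.101]
```

The scraper rests on its blade edge and head corner, leaning about 73° (1.28 rad). I'll clear the arm and check the tub.

>>> play_rows(increments=[[[-15,15,0],[0,0,0],0.56],[[-30,33,0],[0,0,0],0.56],[[-30,33,0],[0,0,0],0.56],[[-30,33,0],[0,0,0],0.56],[[-30,33,0],[0,0,0],0.56]])

```text
time: 23.85
ee_pos: [0.582, -0.1106, 0.1713]
tcp_rot: [120.1, -0.1, 90.1]
wrist_force: [-0.6, 0.8, -1.2]
opening: 0.0375
grasp_force: 0.0
```

Run:
```python
from h import *
scr();blobs('top')
im,d=np.load('top.npz')['im'],np.load('top.npz')['d'];P=cloud('top',d);c=im.astype(int)
m=(P[:,:,0]>.55)&(P[:,:,0]<.625)&(P[:,:,1]>-.04)&(P[:,:,1]<.03)&(P[:,:,2]>.1)&(P[:,:,2]<.14)&(c[:,:,0]>c[:,:,2]*1.3)
Q=P[m];A=np.c_[Q[:,:2],np.ones(len(Q))]
for _ in range(5):
    s=np.linalg.lstsq(A,Q[:,2],rcond=None)[0];r=abs(A@s-Q[:,2]);k=r<np.percentile(r,80);A,Q=A[k],Q[k]
print('handle face slope deg',np.degrees(np.arctan(np.hypot(*s[:2]))),len(Q))
for n,u in(('beaker',(.7204,-.2854)),('jar',(.5416,.462))):
    k=(np.hypot(P[:,:,0]-u[0],P[:,:,1]-u[1])<.07)&(P[:,:,2]>.06);print(n,cv2.minAreaRect(P[k][:,:2].astype(np.float32))[0])
```

```text
[-17.5 -38.8 -54.7  15.3  15.2  81. ] [-0.6  0.8 -1.2] [ 0.582 -0.111  0.171]
side 578 [[0.564, -0.037, 0.081], [0.62, 0.011, 0.104], [0.669, 0.074, 0.125]]
  x 0.56 28 y [-0.017  0.007] ztop [0.106 0.116 0.125]
  x 0.58 91 y [-0.022  0.013] ztop [0.101 0.12  0.125]
  x 0.6 90 y [-0.014  0.019] ztop [0.095 0.112 0.12 ]
  x 0.62 176 y [-0.005  0.073] ztop [0.082 0.101 0.112]
  x 0.64 118 y [-0.027  0.073] ztop [0.094 0.102 0.106]
  x 0.66 71 y [-0.04   0.029] ztop [0.098 0.101 0.106]
top 745 [[0.565, -0.039, 0.083], [0.627, 0.004, 0.104], [0.67, 0.072, 0.126]]
  x 0.56 26 y [-0.017  0.003] ztop [0.11  0.117 0.128]
  x 0.58 90 y [-0.024  0.008] ztop [0.118 0.122 0.126]
  x 0.6 92 y [-0.016  0.017] ztop [0.11  0.115 0.12 ]
  x 0.62 189 y [-0.007  0.069] ztop [0.085 0.104 0.112]
  x 0.64 210 y [-0.029  0.068] ztop [0.087 0.101 0.106]
  x 0.66 130 y [-0.04   0.024] ztop [0.095 0.101 0.105]
  x 0.68 8 y [-0.036 -0.023] ztop [0.096 0.097 0.101]
top slab 374 x [0.627 0.694] y [-0.035  0.077] z [0.079 0.1  ]
top slab 53 x [0.637 0.655] y [-0.043 -0.003] z [0.082 0.098]
top slab 57 x [0.609 0.632] y [0.027 0.069] z [0.081 0.099]
top tub 294 x [0.613 0.713] y [0.17  0.209] z [0.023 0.056]
top tub 472 x [0.551 0.625] y [0.189 0.261] z [0.02  0.042]
handle face slope deg 16.855245231480662 89
beaker (0.7201338410377502, -0.28512418270111084)
jar (0.5423620343208313, 0.46315693855285645)
```

```bash
python3 -c "
from h import *
print(workorder.job_done())"
```

```text
the job is handed in; nothing more can be done
None
```

I handed the job in: all four offcuts are in the tub and the scraper lies released on the cleared slab at about 73° from upright (limit 1.2 rad, about 69°), though no verdict came back and I viewed 11 pictures against the limit of 10.

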